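# Unstack the kit and lay out the specimen bench

### The job

Lay out the bench for the next specimen: take the stack apart and put each thing at its own station, the glass vial in the middle of the balance pan, the Petri dish in the middle of the light base's bright window, the slide box in the middle of the white tray with its length along the tray's, and the aluminium tube block in the middle of the hotplate's top, squared up with the plate's edges. Keep the vial and the dish upright all the way, and leave the amber bottle and the white jar standing where they are.

Things in the scene. Friction and masses are not known exactly. Their poses are not given: they have to be found in the camera images.
- vial: Small screw-top glass specimen vial, 28 mm diameter, 52 mm tall over its black cap (cap 25 mm diameter), pale band round it. Stands upright on top of the stack, on the dish's lid. Origin: centre of its underside, z up its axis.
- dish: Round glass Petri dish with its lid on, 62 mm diameter, 20 mm tall, small brown shells inside. Third from the bottom of the stack, on the slide box. It may be gripped across its diameter and moved as one piece. Origin: centre of its underside, z up.
- slide_box: Grey plastic box of microscope slides with a pale blank card on its lid, 84 mm long (own x) by 50 mm wide (own y) by 28 mm tall, closed, rigid. It lies crosswise on the tube block, its length at about a right angle to the block's. Origin: centre of its underside, z up.
- tube_block: Aluminium dry-heating block, 100 mm long (own x) by 60 mm wide (own y) by 45 mm tall, six 14 mm wells drilled in its top (open side up, 36 mm deep), 0.4 to 0.63 kg. Bottom of the stack, standing on the counter. Origin: centre of its underside, z up.
- balance: Portable balance, grey, 155 by 130 mm, with a round steel pan 100 mm in diameter; a small display and two keys lie along its front edge. It does not move. Origin: on the counter straight below the pan's centre, x away from the display; the pan's top is 44 mm above the origin and rigid.
- hotplate: Laboratory hotplate (cold, off), grey, 155 by 130 mm, with a square white ceramic top plate 124 by 124 mm and two small metal knobs (11 mm tall, tops 5 mm below the plate's top) on a black strip along its front edge. It does not move. Origin: on the counter straight below the plate's centre, x away from the knobs, x and y along the plate's edges; the plate's top is 70 mm above the origin.
- light_base: Light base for looking at dishes, low silver-grey box 155 by 130 mm with a bright round window 84 mm in diameter in a dark ring, and one black dimmer knob 10 mm tall near its front edge. It does not move. Origin: on the counter straight below the window's centre; the window is 34 mm above the origin.
- tray: Shallow white open staining tray, 160 mm long (own x) by 140 mm (own y), walls 4 mm thick and 14 mm high in all, fine grey ribs (look only) along its floor. It does not move. Origin: centre of its underside; its floor is 4 mm above the origin.
- amber_bottle: Amber glass reagent bottle with black cap, 54 mm diameter, 105 mm tall, standing loose on the counter near the stack. Not part of the job. Origin: centre of its underside.
- jar: White plastic jar with a brown wooden lid, 76 mm diameter, 74 mm tall, standing loose on the counter near the stack. Not part of the job. Origin: centre of its underside.
Mind the look-alikes: they are no part of the job. Leave any pink or red look-alike of the dish alone. Leave any pink look-alike of the vial alone.

How it is judged:
By the outcome, as a careful person would: the job done as asked, in the order asked, and still so for the second after the job is handed in, with the robot touching nothing.
It also fails if it takes over 115 s, if anything falls off the work surface, if the arm or the gripper's body presses on something with over 40 N, if the wrist force passes 120 N, or if a joint passes its speed limit or range.

### The arm

A 6-joint arm with a two-finger parallel gripper is mounted at the origin on the work surface. World frame = base frame: x ahead of the robot, y to its left, z up, the work surface at z = 0. Lengths are in m, angles in rad, forces in N, time in s.
With the tool pointing down it reaches from about 0.375 to 0.975 m from the base axis. Payload 3.8 kg.
Tool frame: the origin (TCP) lies between the finger pads; the fingertips stand 8 mm ahead of it and the grasp point (between the pads) lies 11 mm behind it; z points along the fingers, y is the direction in which the jaws open and shut (so a half turn about z gives the same grasp; the last joint's range is limited). The gripper opens to 85 mm and grips with 20 to 120 N. Pads are 22 mm wide; open, the fingers measure 114 mm over their backs; the gripper's body (76 mm by 85 mm) begins 54 mm behind the grasp point. The pads swing forward as they close: fully open they stand 13 mm farther back than shut.
Start: joints at [1.165, 0.264, 1.604, -0, 1.274, -0.037], TCP at [0.243, 0.63, 0.239] pointing down, gripper open.
Joint ranges: [-2.63, 2.63], [-0.94, 2.18], [0.31, 2.57], [-1.31, 4.45], [0, 2.66], [-2.55, 2.55]. Speed limits (rad/s): [2.57, 2.57, 3.14, 3.14, 3.14, 3.14].

### API

Orientations are given as a unit quaternion [x, y, z, w].
In Python, from workcell import env gives the robot as it stands.
- The arm moves only by the tool play_rows, never from a script. Its argument "motion" is text: rows parted by semicolons, each of 7 numbers parted by spaces: the shift along the world's x, y, z in cm, then the turn, a rotation vector about the world's x, y, z in degrees, then the finger opening in cm, from 0 to 8.54. A call has 1 to 8 rows; each row shifts and turns the commanded pose from where the row before left it; what a row does not reach is not made up. A row lasts 1/10 s, in which the tool goes at most 50 mm and 8.59 degrees, less where a joint would pass 70% of its speed; a pose out of reach is approached as far as the arm can. A call with a gripper value outside its range is refused whole. The fingers move at their own pace and stop on an object; "squeeze" is the grip in N (left out, the last holds). Time passes only in rows, so rows that do not move let the fingers close. It gives the time, the measured TCP pose, the force and the opening at its end, in the units of the state.
- env.get_state(): the state, without advancing time (a new reading comes with each control period).
- env.grab_frame(name): name is "scene" or "top"; returns a dict with "frame" (420x560x3 uint8, red, green, blue), "mtx" (3x3 intrinsics, pixels), "R" (3x3) and "t" (3): a world point X has camera coordinates R X + t. Camera axes: x right, y down, z forward; pixel columns grow to the right and rows downward; lengths in m; the calibration is good to about 2 mm. A picture is of the moment at which its call begins. There is no depth.
- env.sign_off(): hands the job in, once; it reports no verdict.
Trained networks look in the newest picture that a camera, given by its name, has taken for a name from the list of things; names that differ only in an ending like _2 or _b are one class to them, and where a whole thing is asked for, a point or a joint stands for the part that bears it (a point fixed in the world has none). Each returns a list of dicts, best first, with "confidence" (0 to 1); they miss things now and then, are a little off and sometimes report something else, mostly with a low value. They report only what shows in the picture. A call takes as long as a camera call. They do not tell look-alikes from the thing itself.
- env.trace(target, camera): "region" (420x560 bool, what is visible of it) and "rect" ([left, top, width, height] in pixels, round what is visible of it).
The state is a dict: "time": time; "joints": joint angles; "qd": joint speeds; "joint_efforts": joint torques, N m; "tool_pos": TCP position; "ee_rot": TCP orientation; "ft_force": force on the tool from outside, world axes, zero at the start; "moment": the same for the moment, N m; "width": finger opening in m.
Only numpy, scipy, OpenCV 4.12 (cv2) and the standard library are available. Lean on these libraries where they do the work, as an engineer would, in place of code of your own. Each camera call takes 0.05 s, during which the arm holds its last target. There are 200 camera calls.

## Working session

There is one attempt and no reset: what is moved stays moved. The work goes in short steps, Python scripts to look and compute and a tool call to move; the robot and the scene stay as the last step left them, time stands still between calls to the robot, and variables do not carry over. Pictures are saved under pics/ and viewed, about 12 in all and at most 16, crops included, and the job is handed in when it is done.

Besides the shell and the picture viewer there is one more tool, called after ">>>" by a JSON object that holds its "op" and its "data", one argument or row to a line. play_rows: Moves the arm, as the interface text tells. Its arguments: {"type":"object","properties":{"motion":{"type":"string"},"squeeze":{"type":"number"}},"required":["motion"]}

```bash
ls; mkdir -p pics; python3 - <<'E'
from workcell import env
import cv2,numpy as np
for n in("scene","top"):
    f=env.grab_frame(n); cv2.imwrite(f"pics/{n}0.png",f["frame"][:,:,::-1])
    C=-f["R"].T@f["t"]; print(n,f["mtx"].round(1).tolist(),f["R"].round(3).tolist(),C.round(3))
    for t in "vial dish slide_box tube_block balance hotplate light_base tray amber_bottle jar".split():
        print(t,[(round(d["confidence"],2),[int(v) for v in d["rect"]]) for d in env.trace(t,n)])
print(env.get_state())
E
```

```text
pics
scene [[515.6, 0.0, 271.6], [0.0, 515.6, 217.2], [0.0, 0.0, 1.0]] [[-0.505, 0.863, 0.002], [0.599, 0.352, -0.719], [-0.622, -0.362, -0.695]] [1.148 0.428 0.885]
vial [(0.69, [349, 227, 14, 24])]
dish [(0.82, [384, 228, 31, 23]), (0.65, [353, 246, 37, 26]), (0.62, [292, 258, 32, 25])]
slide_box [(0.8, [346, 251, 42, 33])]
tube_block [(0.75, [352, 281, 28, 23])]
balance [(0.79, [212, 269, 95, 92])]
hotplate [(0.73, [133, 230, 87, 80])]
light_base [(0.91, [318, 316, 98, 97])]
tray [(0.65, [163, 171, 19, 40]), (0.61, [55, 207, 95, 67]), (0.21, [315, 318, 100, 95])]
amber_bottle [(0.87, [163, 171, 20, 39]), (0.72, [351, 282, 31, 22])]
jar [(0.86, [260, 213, 29, 45])]
top [[416.7, 0.0, 278.5], [0.0, 416.7, 208.4], [0.0, 0.0, 1.0]] [[-0.009, -1.0, -0.002], [-0.989, 0.009, -0.145], [0.145, 0.0, -0.989]] [0.312 0.015 1.096]
vial [(0.64, [172, 212, 13, 9]), (0.43, [209, 256, 10, 13])]
dish [(0.77, [165, 270, 28, 24]), (0.75, [168, 204, 26, 28]), (0.69, [225, 197, 23, 22])]
slide_box [(0.54, [165, 201, 39, 35])]
tube_block [(0.7, [179, 199, 25, 45])]
balance [(0.64, [219, 121, 55, 59])]
ho
[... 208 characters left out ...]
]), (0.21, [166, 205, 29, 28])]
{'time': 1.1, 'joints': array([ 1.16507569e+00,  2.63894691e-01,  1.60401143e+00, -9.60284416e-06,
        1.27369973e+00, -3.68727945e-02]), 'qd': array([ 0.00021575,  0.00046829, -0.00058145,  0.00027878, -0.0012344 ,
       -0.00114777]), 'joint_efforts': array([-2.37354565e-03, -5.15104365e+01, -3.67720163e+01, -1.99132983e-04,
        1.31227578e-03,  2.55808123e-05]), 'tool_pos': array([0.24334839, 0.62959661, 0.23927712]), 'ee_rot': array([ 1.83378870e-01,  9.83042313e-01, -7.44493672e-06,  3.03085054e-06]), 'ft_force': array([-0.24811942, -0.53479083, -0.83425172]), 'moment': array([-0.02286351,  0.00338927, -0.01117934]), 'width': 0.08548178868907243}
```

```bash
python3 -c "
import cv2,numpy as np
cv2.imwrite('pics/both.png',np.vstack([cv2.imread('pics/scene0.png'),cv2.imread('pics/top0.png')])[:, :])"
```

```text
(no output)
```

View pics/scene0.png

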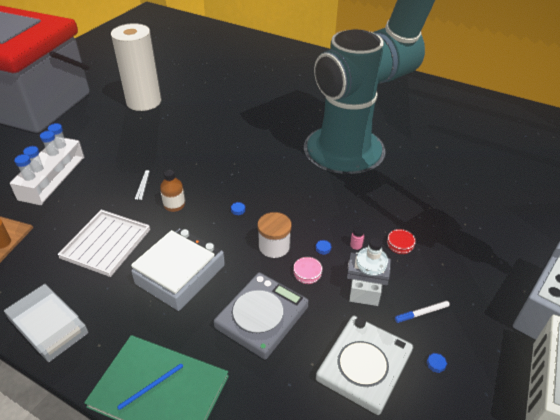

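View pics/top0.png

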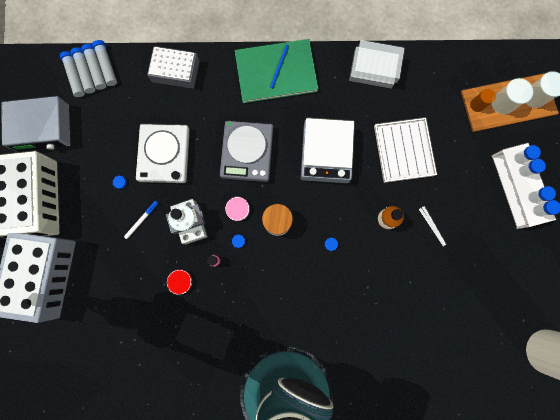

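The real stack is at scene (370,262) / top (183,218): vial on dish on grey box on block. The look-alikes are apart from it: pink vial at scene (357,241), red dish (401,241), pink dish (308,270). I'll fit poses next and check the stack in an enlarged crop.

```bash
cat > h.py <<'E'
import cv2,numpy as np,sys
from scipy.optimize import minimize
def grab(env): return {n:env.grab_frame(n) for n in("scene","top")}
def proj(f,X):
    p=(np.atleast_2d(X)@f["R"].T+f["t"])@f["mtx"].T; return p[:,:2]/p[:,2:]
def back(f,uv,z):
    C=-f["R"].T@f["t"]; d=f["R"].T@np.linalg.inv(f["mtx"])@np.array([*uv,1.]); return (C+d*(z-C[2])/d[2])[:2]
def circ(d,n=72):
    a=np.arange(n)*2*np.pi/n; return np.c_[np.cos(a),np.sin(a)]*d/2
def rect(l,w,n=25):
    s=np.linspace(-.47,.47,n); o=np.full(n,.5)
    return np.r_[np.c_[s,o],np.c_[s,-o],np.c_[o,s],np.c_[-o,s]]*[l,w]
def rot(p,a): c,s=np.cos(a),np.sin(a); return p@np.array([[c,s],[-s,c]])
def samp(img,uv):
    return cv2.remap(img,uv[:,0].astype(np.float32).reshape(-1,1),uv[:,1].astype(np.float32).reshape(-1,1),cv2.INTER_LINEAR).ravel()
def fit(F,shape,z,x0,sign=1,yaw=True,cams=("top","scene"),d=.004,spread=.008,norm=None):
    """pose at which the outline's inside is brighter (sign=1) than its outside, soft-clipped"""
    n=norm if norm is not None else shape/np.linalg.norm(shape,axis=1,keepdims=True)
    ims={c:cv2.GaussianBlur(cv2.cvtColor(F[c]["frame"],cv2.COLOR_RGB2GRAY).astype(np.float32),(0,0),.7) for c in cams}
    def cost(x):
        a=x[2] if yaw else 0; s=0
        for c in cams:
            g=[samp(ims[c],proj(F[c],np.c_[rot(shape+k*d*n,a)+x[:2],np.full(len(shape),z)])) for k in(-1,1)]
            v=g[0]-g[1]; v=np.abs(v) if sign==0 else v*sign
            s-=np.tanh(v/50).mean()
        return s
    best=None; x0=np.array(x0[:3] if yaw else x0[:2],float)
    for dx in(-spread,0,spread):
        for dy in(-spread,0,spread):
            for da in((-.15,0,.15) if yaw else (0,)):
                s=x0+([dx,dy,da] if yaw else [dx,dy]); m=len(s)
                sim=np.vstack([s]+[s+e for e in np.diag([.005,.005,.08][:m])])
                r=minimize(cost,s,method="Nelder-Mead",options=dict(initial_simplex=sim,xatol=1e-4,fatol=1e-4))
                if best is None or r.fun<best.fun: best=r
    return best.x,-best.fun/len(cams)
def rnorm(n=25):
    return np.repeat([[0,1],[0,-1],[1,0],[-1,0]],n,0).astype(float)
def draw(img,f,shape,x,z,col=(0,255,0)):
    a=x[2] if len(x)>2 else 0
    for u,v in proj(f,np.c_[rot(shape,a)+x[:2],np.full(len(shape),z)]): cv2.circle(img,(int(u*4),int(v*4)),1,col,-1)
E
cat > m.py <<'E'
from h import *
from workcell import env
F=grab(env); np.save("F0.npy",F,allow_pickle=True); T=F["top"]
S={"pan":(circ(.1),.044,(247,145),None,1),"window":(circ(.084),.034,(162,147),None,1),
 "plate":(rect(.124,.124),.070,(328,144),rnorm(),1),"tray":(rect(.16,.14),.014,(405,150),rnorm(),1),
 "cap":(circ(.025),.145,(178,213),None,-1),"dish":(circ(.062),.093,(181,216),None,1),
 "box":(rect(.084,.05),.073,(182,217),rnorm(),1),"block":(rect(.1,.06),.045,(188,223),rnorm(),1)}
big={c:cv2.resize(F[c]["frame"][:,:,::-1].copy(),None,fx=4,fy=4,interpolation=cv2.INTER_CUBIC) for c in F}
for k,(s,z,uv,n,sg) in S.items():
    x0=[*back(T,uv,z),0]
    out=[]
    for a0 in ([0] if n is None else ([-.3,.3,1.2,1.8] if k=="box" else [-.3,0,.3])):
        x0[2]=a0; out.append(fit(F,s,z,x0,sg,n is not None,norm=n))
    x,q=max(out,key=lambda o:o[1]); each=[fit(F,s,z,[*x[:2],x[-1]],sg,n is not None,(c,),norm=n,spread=.003)[0] for c in F]
    print(k,x.round(4),round(q,3),"scene",each[0].round(4),"top",each[1].round(4))
    for c in F: draw(big[c],F[c],s,x,z)
def crop(c,u,v,w,h): return big[c][v*4:(v+h)*4,u*4:(u+w)*4]
cv2.imwrite("pics/stack.png",np.hstack([crop("scene",320,210,100,110),crop("top",140,170,100,110)]))
cv2.imwrite("pics/stations.png",cv2.resize(np.vstack([crop("top",125,105,320,85),crop("scene",40,180,320,150)]),None,fx=.6,fy=.6,interpolation=cv2.INTER_AREA))
E
python3 m.py
```

```text
pan [0.638 0.099] 0.948 scene [0.6375 0.0995] top [0.6387 0.0986]
window [0.6348 0.3229] 0.947 scene [0.6346 0.3233] top [0.6349 0.3223]
plate [ 0.634  -0.1112 -0.0708] 0.966 scene [ 0.6342 -0.111  -0.0703] top [ 0.6327 -0.1127 -0.0625]
tray [ 0.6302 -0.3237  0.1239] 0.945 scene [ 0.6302 -0.3231  0.1242] top [ 0.6298 -0.3251  0.1238]
cap [0.4451 0.2487] 0.51 scene [0.4543 0.2413] top [0.4417 0.25  ]
dish [0.4419 0.2549] 0.854 scene [0.441  0.2547] top [0.4423 0.2547]
box [0.4415 0.249  1.9488] 0.673 scene [0.4405 0.2496 1.8857] top [0.4517 0.2515 2.1376]
block [0.4367 0.2505 0.323 ] 0.601 scene [0.4185 0.2557 0.5558] top [0.4328 0.2557 0.5137]
```

View pics/stack.png

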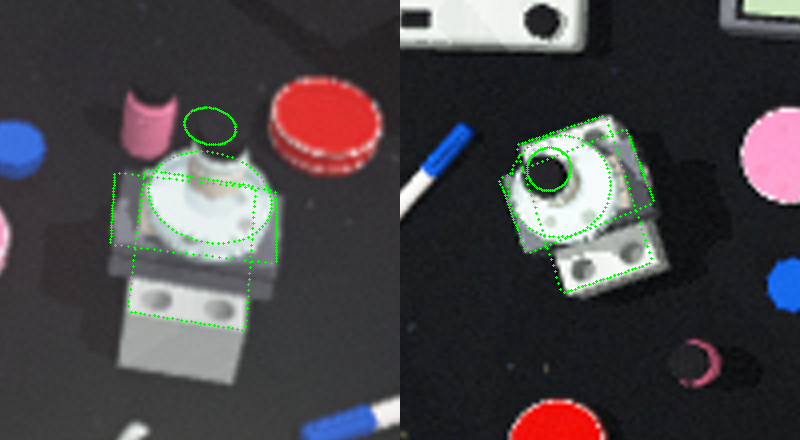

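View pics/stations.png

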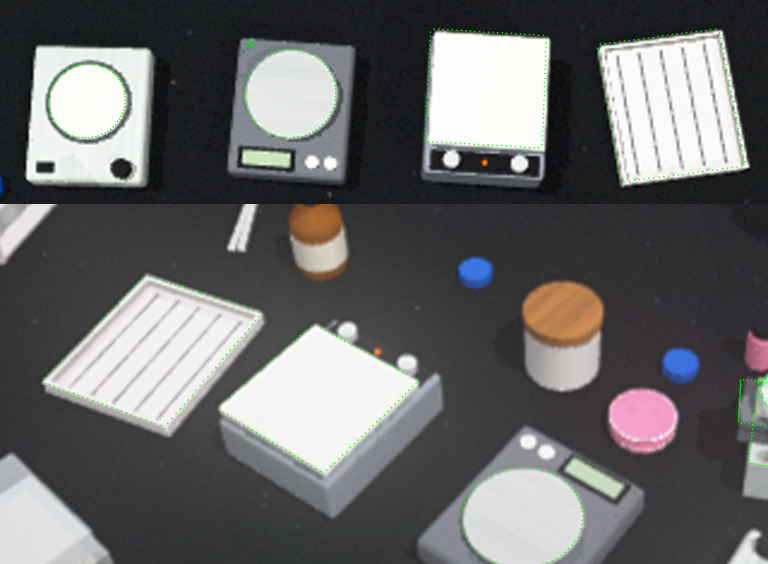

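Crop confirms: the clear vial with pale band (scene crop ~(215,150)) stands on the clear dish with brown shells, on the grey box, on the block with wells; pink and red look-alikes stand apart. Station outlines fit well. Stack-part yaws (box ≈108°, block ≈18-30°) get refined as parts come off. Approach the vial.

>>> {"op": "play_rows", "data": {
  "motion": "2.5 -4.3 0 0 0 -6.4 6; 2.5 -4.3 0 0 0 -6.4 6; 2.5 -4.3 0 0 0 -6.4 6; 2.5 -4.3 0 0 0 -6.4 6; 2.5 -4.3 0 0 0 -6.4 6; 2.5 -4.3 0 0 0 -6.4 6; 2.5 -4.3 0 0 0 -6.4 6; 2.5 -4.3 0 0 0 -6.4 6",
  "squeeze": 25
}}

```text
time: 2.0
tool_pos: [0.444, 0.2838, 0.2397]
ee_rot: [0.592, 0.806, 0.0, 0.0]
ft_force: [0.5, -0.6, -0.2]
width: 0.0598
```

>>> {"op": "play_rows", "data": {
  "motion": "0 -3.4 0 0 0 0 6; 0 0 -3 0 0 0 6; 0 0 -4 0 0 0 6; 0 0 -4 0 0 0 6; 0 0 -2 0 0 0 6; 0 0 0 0 0 0 6"
}}

```text
time: 2.6
tool_pos: [0.4404, 0.25, 0.1056]
ee_rot: [0.59, 0.807, -0.003, -0.002]
ft_force: [-0.1, -0.1, -0.5]
width: 0.0603
```

```bash
cat > look.py <<'E'
from h import *
from workcell import env
import sys
name,u,v,w,h,u2,v2,w2,h2=sys.argv[1],*map(int,sys.argv[2:10])
F=grab(env); np.save(name+".npy",F,allow_pickle=True)
I=[cv2.resize(F[c]["frame"][b:b+e,a:a+d,::-1],(400,int(400*e/d)),interpolation=cv2.INTER_CUBIC) for c,a,b,d,e in(("scene",u,v,w,h),("top",u2,v2,w2,h2))]
m=max(i.shape[0] for i in I); I=[cv2.copyMakeBorder(i,0,m-i.shape[0],0,0,0) for i in I]
cv2.imwrite(f"pics/{name}.png",np.hstack(I)); s=env.get_state(); print(s["time"],s["tool_pos"],s["width"])
E
python3 look.py v1 320 190 100 120 130 160 120 120
```

```text
2.7 [0.44352564 0.25170659 0.10964473] 0.059825030449952375
```

View pics/v1.png

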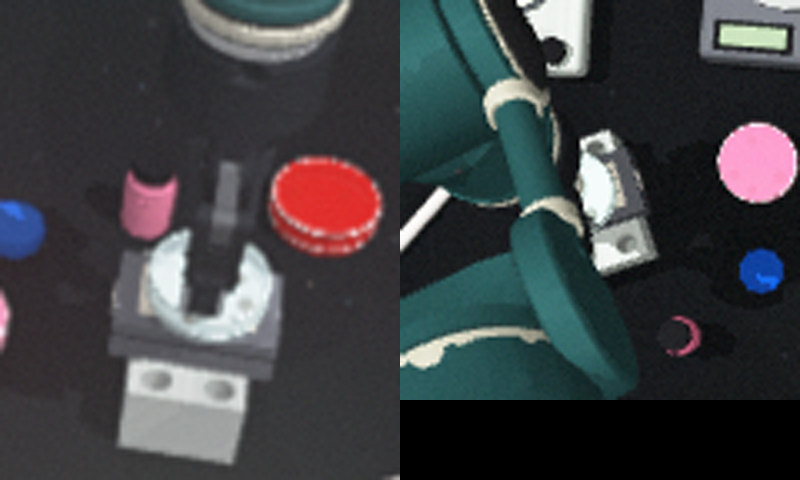

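The fingers straddle the vial at scene ~(373,248), and the dish is undisturbed. Close.

>>> {"op": "play_rows", "data": {
  "motion": "0 0 0 0 0 0 4; 0 0 0 0 0 0 3; 0 0 0 0 0 0 2; 0 0 0 0 0 0 2; 0 0 0 0 0 0 2; 0 0 1 0 0 0 2; 0 0 2 0 0 0 2; 0 0 3 0 0 0 2"
}}

```text
time: 3.5
tool_pos: [0.4418, 0.2508, 0.1686]
ee_rot: [0.59, 0.807, -0.002, -0.001]
ft_force: [0.7, -0.0, -0.7]
width: 0.0268
```

>>> {"op": "play_rows", "data": {
  "motion": "3.2 -2.5 -1 0 0 0 2; 3.2 -2.5 -1 0 0 0 2; 3.2 -2.5 -1 0 0 0 2; 3.2 -2.5 -1 0 0 0 2; 3.2 -2.5 -1 0 0 0 2; 3.2 -2.5 -1 0 0 0 2; 0 0 0 0 0 0 2; 0 0 0 0 0 0 2"
}}

```text
time: 4.3
tool_pos: [0.6354, 0.1008, 0.109]
ee_rot: [0.591, 0.807, -0.0, -0.001]
ft_force: [-0.7, 0.4, 0.4]
width: 0.0273
```

```bash
python3 look.py v2 210 200 110 150 130 160 120 120
```

```text
4.4 [0.63465993 0.10209279 0.10953504] 0.026595289574464904
```

View pics/v2.png

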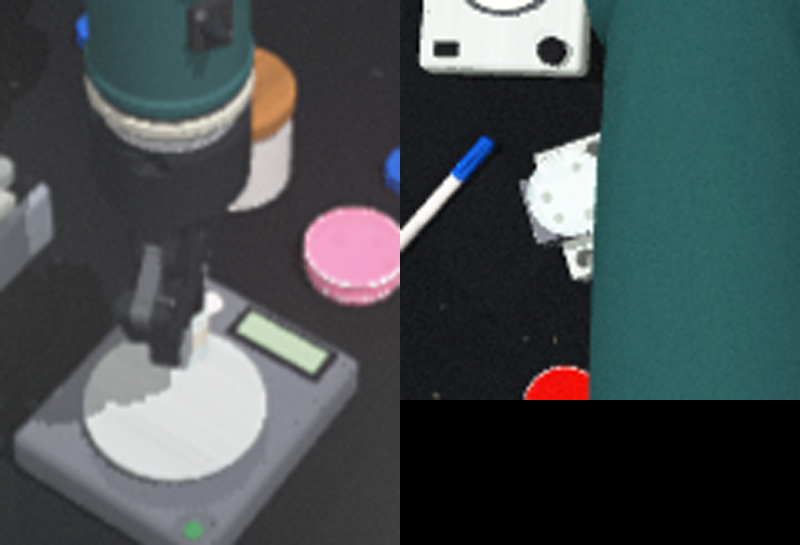

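>>> {"op": "play_rows", "data": {
  "motion": "0.25 -0.25 -1.5 0 0 0 2; 0 0 -1.5 0 0 0 2; 0 0 -1 0 0 0 2; 0 0 -0.5 0 0 0 2; 0 0 -0.3 0 0 0 2; 0 0 0 0 0 0 2; 0 0 0 0 0 0 2"
}}

```text
time: 5.1
tool_pos: [0.6363, 0.0993, 0.0624]
ee_rot: [0.59, 0.807, -0.001, -0.001]
ft_force: [-7.1, -0.7, 11.8]
width: 0.0271
```

>>> {"op": "play_rows", "data": {
  "motion": "0 0 0.1 0 0 0 2; 0 0 0 0 0 0 2; 0 0 0 0 0 0 2"
}}

```text
time: 5.4
tool_pos: [0.6378, 0.0993, 0.0624]
ee_rot: [0.59, 0.807, 0.0, -0.0]
ft_force: [-1.8, -0.0, 3.9]
width: 0.027
```

>>> {"op": "play_rows", "data": {
  "motion": "0 0 0 0 0 0 3.2; 0 0 0 0 0 0 4; 0 0 0 0 0 0 6; 0 0 0 0 0 0 6.5; 0 0 2 0 0 0 6.5; 0 0 4 0 0 0 6.5; 0 0 4 0 0 0 7.6; 0 0 3 0 0 0 7.6"
}}

```text
time: 6.2
tool_pos: [0.6387, 0.0992, 0.195]
ee_rot: [0.59, 0.807, 0.001, 0.001]
ft_force: [1.4, 1.0, -0.4]
width: 0.0756
```

>>> {"op": "play_rows", "data": {
  "motion": "-2.3 4.3 0.5 0 0 0 8; -2.3 4.3 0.5 0 0 0 8; -2.3 4.3 0.5 0 0 0 8; -2.3 4.3 0.5 0 0 0 8; -2.3 4.3 0 0 0 0 8; -2.3 4.3 0 0 0 0 8; -2.3 4.3 0 0 0 0 8; -2.3 4.3 0 0 0 0 8"
}}

```text
time: 7.0
tool_pos: [0.4527, 0.4447, 0.2124]
ee_rot: [0.59, 0.807, 0.0, 0.0]
ft_force: [0.3, -0.4, 0.2]
width: 0.0802
```

```bash
cat > m2.py <<'E'
from h import *
F=np.load("v3.npy",allow_pickle=True).item()
print("dish",fit(F,circ(.062),.093,[.442,.2548],1,False,spread=.004))
for c in F: print(c,"dish",fit(F,circ(.062),.093,[.442,.2548],1,False,(c,),spread=.004)[0],"cap",fit(F,circ(.025),.096,[.638,.099],-1,False,(c,),d=.003,spread=.004))
for a in(1.75,1.9,2.05): print("box",fit(F,rect(.084,.05),.073,[.442,.250,a],1,norm=rnorm(),spread=.004))
E
python3 look.py v3 250 220 160 110 130 110 170 140; python3 m2.py
```

```text
7.1 [0.45054514 0.44807442 0.21228995] 0.0796833945950684
dish (array([0.44145911, 0.2537143 ]), np.float64(0.8955705165863037))
scene dish [0.44072046 0.25481598] cap (array([0.64266323, 0.10434192]), np.float64(0.9130957126617432))
top dish [0.44218919 0.2526586 ] cap (array([0.63745059, 0.10089295]), np.float64(0.9927704334259033))
box (array([0.44200909, 0.2489715 , 1.9357536 ]), np.float64(0.6753209829330444))
box (array([0.44200909, 0.2489715 , 1.9357536 ]), np.float64(0.6753209829330444))
box (array([0.44200909, 0.2489715 , 1.9357536 ]), np.float64(0.6753209829330444))
```

View pics/v3.png

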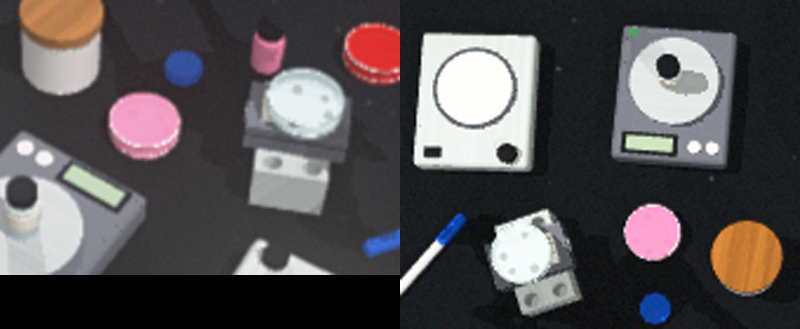

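The vial stands upright on the pan, with its cap about 2 mm from the pan centre in the top view (4-7 mm in the blurrier scene fit). Dish is at (0.4415,0.2537), box yaw ≈111°, so the jaw goes to 21° across the box's width. Approach the dish.

>>> {"op": "play_rows", "data": {
  "motion": "-0.3 -4.7 0 0 0 0.9 8; -0.3 -4.7 -1 0 0 0.9 8; -0.3 -4.7 -1 0 0 0.9 8; -0.3 -4.8 -2 0 0 0.8 8; 0 0 -3 0 0 0 8; 0 0 -3 0 0 0 8; 0 0 -2 0 0 0 8; 0 0 -1.1 0 0 0 8"
}}

```text
time: 7.9
tool_pos: [0.4408, 0.2544, 0.08]
ee_rot: [0.566, 0.825, -0.001, -0.001]
ft_force: [-1.3, 0.3, -0.8]
width: 0.08
```

```bash
python3 look.py d1 320 200 100 110 130 160 120 120
```

```text
8.0 [0.44083639 0.25488783 0.08044541] 0.08024571234611198
```

View pics/d1.png

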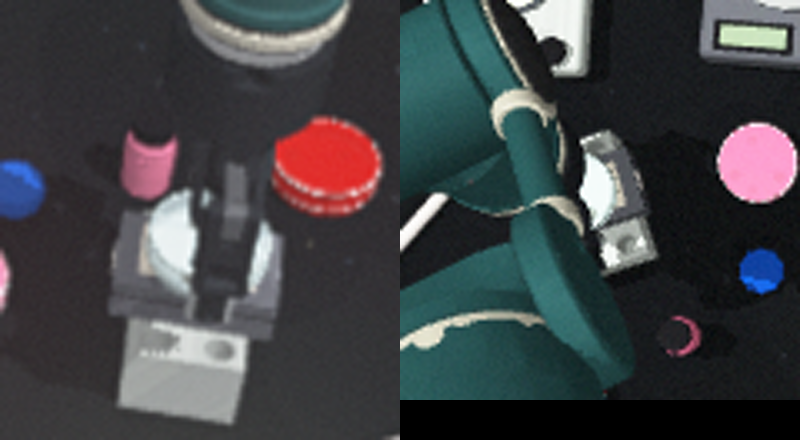

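The front finger stands clear of the box edge, tip at scene crop (210,315), at dish height. Close.

>>> {"op": "play_rows", "data": {
  "motion": "0 0 0 0 0 0 7; 0 0 0 0 0 0 6.3; 0 0 0 0 0 0 5.5; 0 0 0 0 0 0 5.5; 0 0 0 0 0 0 5.5; 0 0 1 0 0 0 5.5; 0 0 2 0 0 0 5.5; 0 0 3 0 0 0 5.5",
  "squeeze": 30
}}

```text
time: 8.8
tool_pos: [0.4403, 0.2552, 0.1412]
ee_rot: [0.565, 0.825, -0.002, -0.001]
ft_force: [-0.1, 0.4, -1.0]
width: 0.0609
```

>>> {"op": "play_rows", "data": {
  "motion": "3.8 1.4 0 0 0 8 5.5; 3.8 1.4 -0.5 0 0 8 5.5; 3.8 1.4 -1 0 0 8 5.5; 3.8 1.3 -1 0 0 8 5.5; 4.0 1.3 -1 0 0 8 5.5; 0 0 -1 0 0 0 5.5; 0 0 0 0 0 0 5.5; 0 0 0 0 0 0 5.5"
}}

```text
time: 9.6
tool_pos: [0.6325, 0.3236, 0.0966]
ee_rot: [0.249, 0.968, -0.001, -0.001]
ft_force: [1.0, 0.7, -1.9]
width: 0.0608
```

```bash
python3 look.py d2 310 230 120 180 120 100 120 120
```

```text
9.7 [0.63309035 0.32393203 0.09802632] 0.06092833962717779
```

View pics/d2.png

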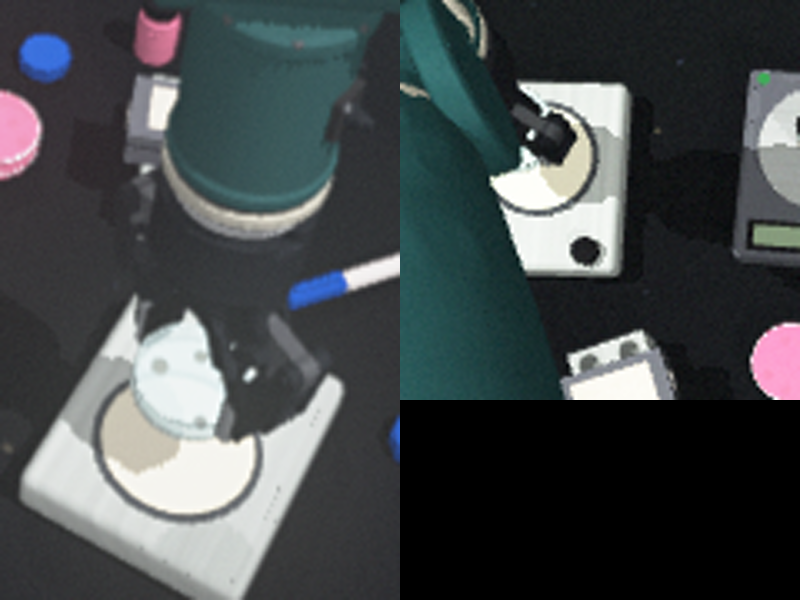

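The dish hangs level above the window, with the pad tips at about its underside. Lower.

>>> {"op": "play_rows", "data": {
  "motion": "0.1 0.1 -1.5 0 0 0 5.5; 0 0 -1.5 0 0 0 5.5; 0 0 -1 0 0 0 5.5; 0 0 -0.6 0 0 0 5.5; 0 0 -0.4 0 0 0 5.5; 0 0 -0.2 0 0 0 5.5; 0 0 0 0 0 0 5.5; 0 0 0 0 0 0 5.5"
}}

```text
time: 10.5
tool_pos: [0.6355, 0.3253, 0.0455]
ee_rot: [0.249, 0.969, 0.0, 0.001]
ft_force: [0.1, 1.0, -0.6]
width: 0.0604
```

>>> {"op": "play_rows", "data": {
  "motion": "0 0 -0.1 0 0 0 5.5; 0 0 0 0 0 0 5.5; 0 0 -0.1 0 0 0 5.5; 0 0 0 0 0 0 5.5; 0 0 0 0 0 0 5.5"
}}

```text
time: 11.0
tool_pos: [0.6356, 0.3253, 0.0449]
ee_rot: [0.249, 0.969, 0.0, 0.001]
ft_force: [-2.9, -0.9, 7.4]
width: 0.0607
```

>>> {"op": "play_rows", "data": {
  "motion": "0 0 0.1 0 0 0 5.5; 0 0 0 0 0 0 6.4; 0 0 0 0 0 0 7; 0 0 0 0 0 0 7.8; 0 0 0 0 0 0 8; 0 0 1.5 0 0 0 8; 0 0 4 0 0 0 8; 0 0 4 0 0 0 8"
}}

```text
time: 11.8
tool_pos: [0.6341, 0.3246, 0.1396]
ee_rot: [0.249, 0.969, -0.001, -0.001]
ft_force: [1.2, 1.0, 0.1]
width: 0.08
```

>>> {"op": "play_rows", "data": {
  "motion": "-3.7 2.5 1 0 0 -8 8; -3.7 2.5 1 0 0 -8 8; -3.7 2.5 1 0 0 -8 8; -3.7 2.5 1 0 0 -8 8; -3.7 2.5 1 0 0 -8 8; 0 0 0 0 0 0 8"
}}

```text
time: 12.4
tool_pos: [0.4464, 0.4539, 0.1925]
ee_rot: [0.564, 0.826, 0.002, -0.001]
ft_force: [0.2, 0.7, 0.5]
width: 0.0799
```

```bash
cat > m3.py <<'E'
from h import *
F=np.load("b1.npy",allow_pickle=True).item()
for c in F: print(c,"dish",fit(F,circ(.062),.054,[.635,.324],0,False,(c,),d=.002,spread=.004))
for cs in(("scene","top"),("scene",),("top",)):
    print(cs,"box",fit(F,rect(.084,.05),.073,[.442,.249,1.93],1,True,cs,norm=rnorm(),spread=.004))
    print(cs,"block",fit(F,rect(.1,.06),.045,[.437,.250,.4],1,True,cs,norm=rnorm(),spread=.005))
E
python3 look.py b1 320 220 100 170 120 110 120 140; python3 m3.py
```

```text
12.5 [0.44954528 0.45106229 0.19085291] 0.07986985382380513
scene dish (array([0.63583794, 0.32346554]), np.float64(0.4168815612792969))
top dish (array([0.63898494, 0.32472691]), np.float64(0.49260807037353516))
('scene', 'top') box (array([0.44380194, 0.25009909, 1.89860144]), np.float64(0.6145429015159607))
('scene', 'top') block (array([0.43598448, 0.24990342, 0.33352832]), np.float64(0.7700035572052002))
('scene',) box (array([0.43692402, 0.24835731, 1.90105795]), np.float64(0.7266368269920349))
('scene',) block (array([0.43647744, 0.24956515, 0.32018028]), np.float64(0.6749033331871033))
('top',) box (array([0.44976547, 0.25234349, 2.08099722]), np.float64(0.7076873183250427))
('top',) block (array([0.43536992, 0.24964285, 0.34131329]), np.float64(0.8734415173530579))
```

View pics/b1.png

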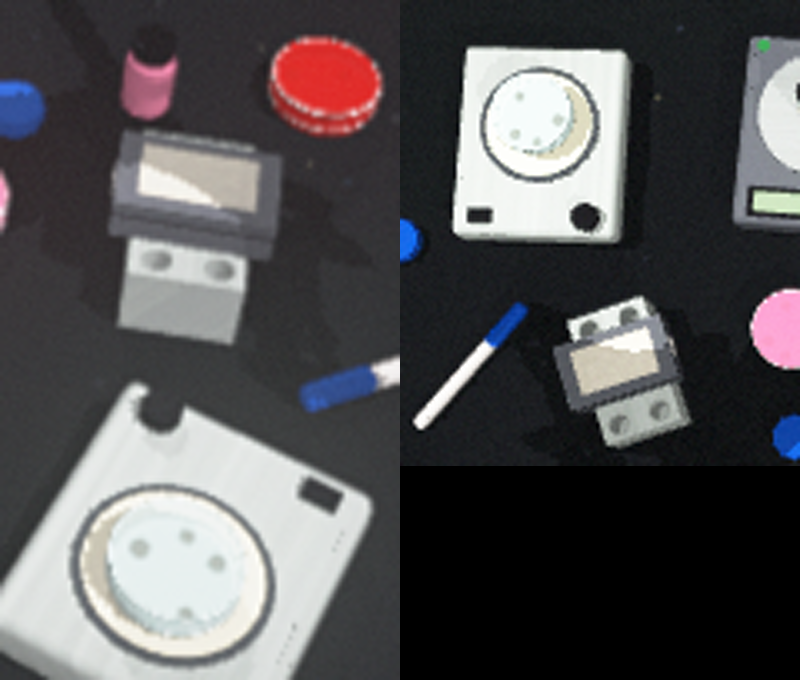

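The dish sits upright on the window, near its middle. The box's lid is dark on bright, so refit with unsigned edges and compare with the lid corners read from the top crop (555,347),(662,318),(681,381),(578,411).

```bash
cat > m4.py <<'E'
from h import *
F=np.load("b1.npy",allow_pickle=True).item()
for cs in(("scene","top"),("scene",),("top",)):
    print(cs,fit(F,rect(.084,.05),.073,[.442,.250,1.9],0,True,cs,norm=rnorm(),spread=.004,d=.003))
P=np.array([back(F["top"],(120+(u-400)/3.333,110+v/3.333),.073) for u,v in[(555,347),(662,318),(681,381),(578,411)]])
print(P.round(4).tolist(),P.mean(0)); d=P[1]-P[0]+P[2]-P[3]; print("yaw",np.arctan2(-d[1],-d[0])%np.pi, np.linalg.norm(d)/2)
P=np.array([back(F["scene"],(320+u/4,220+v/4),.073) for u,v in[(122,132),(282,155),(277,234),(112,203)]])
print(P.mean(0)); d=P[1]-P[0]+P[2]-P[3]; print("yaw",np.arctan2(d[1],d[0])%np.pi,np.linalg.norm(d)/2)
E
python3 m4.py
```

```text
('scene', 'top') (array([0.43560301, 0.24720284, 1.8934825 ]), np.float64(0.68669593334198))
('scene',) (array([0.43598839, 0.24788412, 1.92415243]), np.float64(0.656607985496521))
('top',) (array([0.43522921, 0.2463643 , 1.86578065]), np.float64(0.7467172145843506))
[[0.4509, 0.2929], [0.472, 0.2138], [0.4246, 0.1988], [0.403, 0.2745]] [0.437635   0.24499802]
yaw 1.8396582719769468 0.08032957714557763
[0.44239406 0.25131124]
yaw 1.8814201641623414 0.08355976055284234
```

>>> {"op": "play_rows", "data": {
  "motion": "-0.3 -5 0 0 0 -0.8 7; -0.3 -5 0 0 0 -0.8 7; -0.4 -5 -1 0 0 -0.8 7; -0.4 -5 -2 0 0 -0.6 7; 0 0 -3 0 0 0 7; 0 0 -4 0 0 0 7; 0 0 -2.9 0 0 0 7; 0 0 0 0 0 0 6"
}}

```text
time: 13.3
tool_pos: [0.4334, 0.2516, 0.0575]
ee_rot: [0.587, 0.809, -0.004, -0.002]
ft_force: [-0.9, 0.1, 0.1]
width: 0.0601
```

>>> {"op": "play_rows", "data": {
  "motion": "0 0 0 0 0 0 5.3; 0 0 0 0 0 0 4.5; 0 0 0 0 0 0 4.3; 0 0 0 0 0 0 4.3; 0 0 0.5 0 0 0 4.3; 0 0 2 0 0 0 4.3; 0 0 3 0 0 0 4.3; 0 0 3 0 0 0 4.3",
  "squeeze": 40
}}

```text
time: 14.1
tool_pos: [0.4358, 0.2549, 0.1478]
ee_rot: [0.586, 0.81, -0.0, -0.0]
ft_force: [-0.7, -0.1, -1.2]
width: 0.0492
```

>>> {"op": "play_rows", "data": {
  "motion": "1.3 -4.4 0.5 0 0 -8 4.3; 1.3 -4.4 0.5 0 0 -8 4.3; 1.3 -4.4 0.5 0 0 -8 4.3; 1.3 -4.4 0.5 0 0 -8 4.3; 1.3 -4.4 0 0 0 -8 4.3; 1.3 -4.4 0 0 0 -8 4.3; 1.3 -4.4 0 0 0 -8 4.3; 1.3 -4.4 0 0 0 -8 4.3"
}}

```text
time: 14.9
tool_pos: [0.5407, -0.0987, 0.1677]
ee_rot: [0.928, 0.373, 0.001, 0.0]
ft_force: [0.4, -0.3, -1.6]
width: 0.049
```

>>> {"op": "play_rows", "data": {
  "motion": "1.8 -4.4 0 0 0 -8 4.3; 1.8 -4.4 0 0 0 -8 4.3; 1.8 -4.4 0 0 0 -8 4.3; 1.8 -4.4 0 0 0 -8 4.3; 1.8 -4.4 0 0 0 -5 4.3; 0 0 0 0 0 0 4.3; 0 0 0 0 0 0 4.3"
}}

```text
time: 15.6
tool_pos: [0.6303, -0.3179, 0.1665]
ee_rot: [0.998, 0.062, -0.0, -0.0]
ft_force: [0.6, 0.4, -0.9]
width: 0.0489
```

```bash
python3 -c "
from workcell import env
s=env.get_state();print(s['tool_pos'],s['ee_rot'],s['joints'])"
```

```text
[ 0.63029237 -0.31785637  0.16653352] [ 9.98075302e-01  6.20122037e-02 -2.41697978e-04 -3.45809803e-04] [-5.02519616e-01  3.70190188e-01  1.60272786e+00  3.53760497e-04
  1.16945307e+00  9.44034339e-01]
```

>>> {"op": "play_rows", "data": {
  "motion": "0.5 -0.5 -3 0 0 0 4.3; 0 0 -4 0 0 0 4.3; 0 0 -3 0 0 0 4.3; 0 0 -2 0 0 0 4.3; 0 0 -1.2 0 0 0 4.3; 0 0 -0.8 0 0 0 4.3; 0 0 0 0 0 0 4.3; 0 0 0 0 0 0 4.3"
}}

```text
time: 16.4
tool_pos: [0.6362, -0.3221, 0.0283]
ee_rot: [0.998, 0.063, 0.001, 0.001]
ft_force: [0.2, 0.1, -1.2]
width: 0.0488
```

```bash
python3 look.py b2 40 170 150 130 360 100 90 100; cat > m5.py <<'E'
from h import *
import sys
F=np.load(sys.argv[1]+".npy",allow_pickle=True).item(); z=float(sys.argv[2])
for c in F: print(c,fit(F,rect(.084,.05),z,[.630,-.3237,.124],0,True,(c,),norm=rnorm(),spread=.006,d=.003), fit(F,rect(.084,.05),z,[.630,-.3237,.124],-1,True,(c,),norm=rnorm(),spread=.006,d=.003))
E
python3 m5.py b2 .032
```

```text
16.5 [ 0.63655533 -0.32251652  0.02871416] 0.04880245319408833
scene (array([ 0.64834457, -0.31560361,  0.33139103]), np.float64(0.516529381275177)) (array([ 0.64699314, -0.30308339,  0.13253044]), np.float64(0.5473486185073853))
top (array([ 0.63509951, -0.30935994,  0.27416272]), np.float64(0.642599880695343)) (array([ 0.63282219, -0.31115353,  0.25118033]), np.float64(0.4345230460166931))
```

View pics/b2.png

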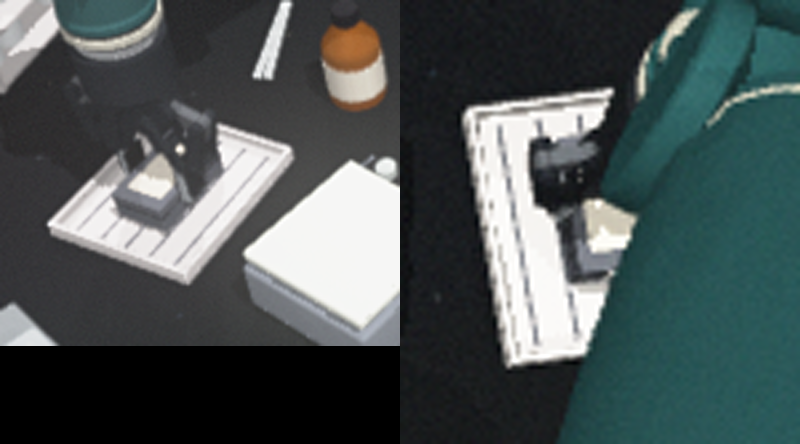

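The box hangs lengthwise over the middle of the tray with ~1 cm to go; the hand hides too much for a fit. Lower on.

>>> {"op": "play_rows", "data": {
  "motion": "0 0 -0.4 0 0 0 4.3; 0 0 -0.3 0 0 0 4.3; 0 0 0 0 0 0 4.3; 0 0 -0.1 0 0 0 4.3; 0 0 0 0 0 0 4.3; 0 0 0 0 0 0 4.3"
}}

```text
time: 17.1
tool_pos: [0.6363, -0.3225, 0.0219]
ee_rot: [0.998, 0.062, 0.001, 0.0]
ft_force: [-4.9, 3.1, 11.3]
width: 0.049
```

>>> {"op": "play_rows", "data": {
  "motion": "0 0 0.1 0 0 0 4.3; 0 0 0 0 0 0 5.2; 0 0 0 0 0 0 6; 0 0 0 0 0 0 7; 0 0 0 0 0 0 7; 0 0 2 0 0 0 7; 0 0 4 0 0 0 7; 0 0 4 0 0 0 8"
}}

```text
time: 17.9
tool_pos: [0.6342, -0.3213, 0.1189]
ee_rot: [0.998, 0.063, -0.002, -0.001]
ft_force: [0.1, -0.1, 0.5]
width: 0.0795
```

>>> {"op": "play_rows", "data": {
  "motion": "-1.8 4.4 1 0 0 0 8; -1.8 4.4 1 0 0 0 8; -1.8 4.4 1 0 0 0 8; -1.8 4.4 1 0 0 0 8; -1.8 4.4 1 0 0 0 8; -1.8 4.4 1 0 0 0 8; -1.8 4.4 0 0 0 0 8; -1.8 4.4 0 0 0 0 8"
}}

```text
time: 18.7
tool_pos: [0.4907, 0.0316, 0.1804]
ee_rot: [0.998, 0.062, 0.001, -0.0]
ft_force: [0.6, -0.2, -0.4]
width: 0.0799
```

```bash
python3 look.py b3 40 170 150 130 360 100 90 100;python3 m5.py b3 .032
```

```text
18.8 [0.48877602 0.03432086 0.17952325] 0.08016923385669483
scene (array([ 0.6346415 , -0.32164469,  0.12729049]), np.float64(0.6597050428390503)) (array([ 0.64928402, -0.30064259,  0.11917757]), np.float64(0.507133960723877))
top (array([ 0.62392047, -0.31794941,  0.11766784]), np.float64(0.8453943729400635)) (array([ 0.62879603, -0.31213347,  0.12845478]), np.float64(0.46958592534065247))
```

View pics/b3.png

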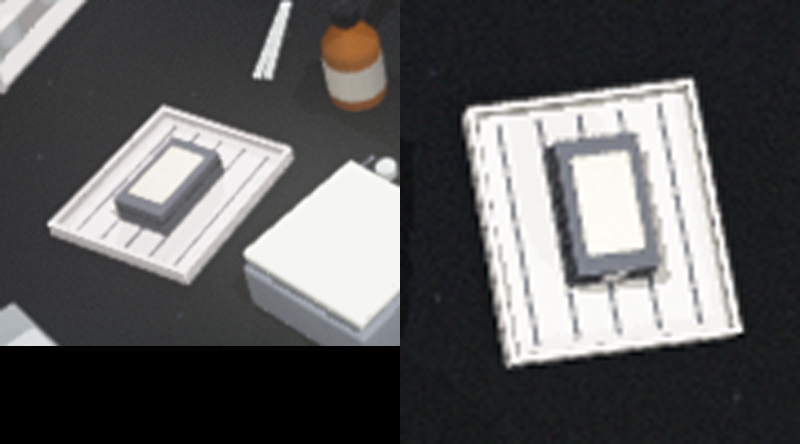

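```bash
cat > m6.py <<'E'
from h import *
F=np.load("b3.npy",allow_pickle=True).item()
for cs in(("scene",),("top",),("scene","top")):
  print("card",cs,max((( fit(F,rect(l,w),.032,[.630,-.322,.124],1,True,cs,norm=rnorm(),spread=.004,d=.003),l,w) for l in(.052,.056,.060,.064) for w in(.026,.03,.034)),key=lambda o:o[0][1]))
  print("block",cs,fit(F,rect(.1,.06),.045,[.436,.250,.33],1,True,cs,norm=rnorm(),spread=.005))
m=(cv2.cvtColor(F["top"]["frame"],cv2.COLOR_RGB2GRAY)); 
for c,z in(("top",.032),("scene",.032)):
    P=proj(F[c],[[.6302,-.3237,z]])[0]; print(c,"expected lid centre px",P)
cv2.imwrite("pics/blk.png",np.hstack([cv2.resize(F[c]["frame"][v:v+90,u:u+90,::-1],(400,400),interpolation=cv2.INTER_CUBIC) for c,u,v in(("scene",320,230),("top",145,170))]))
E
python3 m6.py
```

```text
card ('scene',) ((array([ 0.63334147, -0.32222365,  0.11607608]), np.float64(0.8791013956069946)), 0.06, 0.034)
block ('scene',) (array([0.43761387, 0.24931391, 0.3341439 ]), np.float64(0.9335449934005737))
card ('top',) ((array([ 0.63397472, -0.32358542,  0.12043537]), np.float64(0.9476940631866455)), 0.06, 0.034)
block ('top',) (array([0.43682398, 0.24732303, 0.32247459]), np.float64(0.9956107139587402))
card ('scene', 'top') ((array([ 0.63362114, -0.32269479,  0.1179537 ]), np.float64(0.9085863828659058)), 0.06, 0.034)
block ('scene', 'top') (array([0.43751967, 0.24862247, 0.32604569]), np.float64(0.9625536203384399))
top expected lid centre px [406.44984031 146.65269346]
scene expected lid centre px [102.68323406 234.01184284]
```

View pics/blk.png

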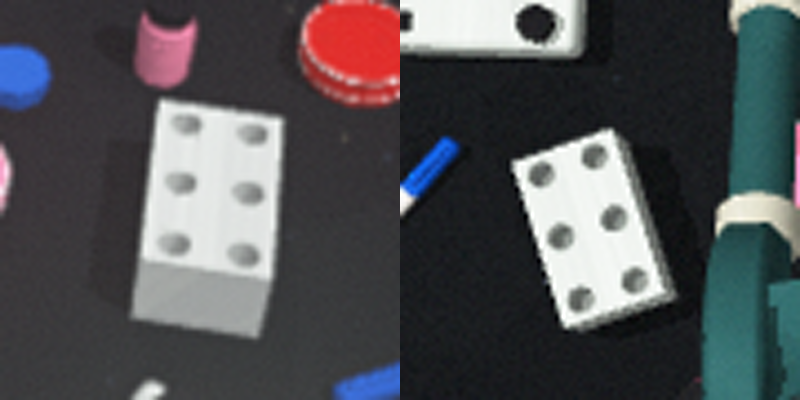

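Card fit puts the box 3.5 mm from the tray's middle and 0.3° off, which is good. Block: (0.4375,0.2486), yaw 18.7°. Go for it.

>>> {"op": "play_rows", "data": {
  "motion": "-1.0 4.3 0 0 0 2.3 8; -1.0 4.3 0 0 0 2.3 8; -1.0 4.3 -1 0 0 2.3 8; -1.0 4.3 -2 0 0 2.3 8; -1.1 4.2 -2 0 0 2.4 8; 0 0 -2 0 0 0 8; 0 0 0 0 0 0 8; 0 0 0 0 0 0 8"
}}

```text
time: 19.6
tool_pos: [0.4404, 0.2434, 0.1095]
ee_rot: [0.987, 0.163, -0.001, 0.0]
ft_force: [0.0, -0.2, 0.5]
width: 0.08
```

>>> {"op": "play_rows", "data": {
  "motion": "-0.3 0.5 -2 0 0 0 8; 0 0 -2.5 0 0 0 8; 0 0 -2.5 0 0 0 8; 0 0 -1.7 0 0 0 8; 0 0 0 0 0 0 8; 0 0 0 0 0 0 8"
}}

```text
time: 20.2
tool_pos: [0.4387, 0.2485, 0.0239]
ee_rot: [0.987, 0.162, 0.001, -0.0]
ft_force: [0.1, -0.3, 0.2]
width: 0.0802
```

>>> {"op": "play_rows", "data": {
  "motion": "0 0 0 0 0 0 7; 0 0 0 0 0 0 6; 0 0 0 0 0 0 5.2; 0 0 0 0 0 0 5.2; 0 0 0 0 0 0 5.2; 0 0 0 0 0 0 5.2",
  "squeeze": 80
}}

```text
time: 20.8
tool_pos: [0.4389, 0.25, 0.0251]
ee_rot: [0.987, 0.163, 0.002, -0.001]
ft_force: [-0.5, -1.3, 7.6]
width: 0.0585
```

>>> {"op": "play_rows", "data": {
  "motion": "0 0 1 0 0 0 5.2; 0 0 2 0 0 0 5.2; 0 0 3 0 0 0 5.2; 0 0 4 0 0 0 5.2; 0 0 4 0 0 0 5.2; 0 0 0 0 0 0 5.2; 0 0 0 0 0 0 5.2"
}}

```text
time: 21.5
tool_pos: [0.4374, 0.249, 0.1634]
ee_rot: [0.987, 0.163, 0.001, -0.0]
ft_force: [-0.5, 0.5, -6.5]
width: 0.0584
```

>>> {"op": "play_rows", "data": {
  "motion": "2.2 -4 0 0 0 -2.5 5.2; 2.2 -4 0 0 0 -2.5 5.2; 2.2 -4 0 0 0 -2.5 5.2; 2.2 -4 0 0 0 -2.5 5.2; 2.2 -4 0 0 0 -2.5 5.2; 2.2 -4 0 0 0 -2.5 5.2; 2.2 -4 0 0 0 -2.5 5.2; 2.2 -4 0 0 0 -2.5 5.2"
}}

```text
time: 22.3
tool_pos: [0.6112, -0.0723, 0.1585]
ee_rot: [1.0, -0.012, -0.004, -0.001]
ft_force: [0.5, 0.3, -5.1]
width: 0.0587
```

>>> {"op": "play_rows", "data": {
  "motion": "2.1 -4 0 0 0 -2.9 5.2; 0 0 0 0 0 0 5.2; 0 0 0 0 0 0 5.2; 0 0 0 0 0 0 5.2"
}}

```text
time: 22.7
tool_pos: [0.632, -0.11, 0.1597]
ee_rot: [0.999, -0.036, -0.003, -0.001]
ft_force: [0.8, 0.7, -6.0]
width: 0.0586
```

```bash
python3 -c "
from workcell import env
import numpy as np
s=env.get_state();q=s['ee_rot'];print(s['tool_pos'],q,2*np.degrees(np.arctan2(q[1],q[0]))-90)"
```

```text
[ 0.63199227 -0.11000329  0.15965846] [ 9.99349970e-01 -3.59263164e-02 -2.89760271e-03 -7.35852798e-04] -94.11775713740465
```

>>> {"op": "play_rows", "data": {
  "motion": "0.2 -0.1 -2 0 0 0 5.2; 0 0 -2 0 0 0 5.2; 0 0 -1 0 0 0 5.2; 0 0 -0.6 0 0 0 5.2; 0 0 -0.3 0 0 0 5.2; 0 0 0 0 0 0 5.2; 0 0 0 0 0 0 5.2"
}}

```text
time: 23.4
tool_pos: [0.637, -0.112, 0.1048]
ee_rot: [0.999, -0.036, 0.001, 0.0]
ft_force: [-0.5, -0.1, -5.9]
width: 0.0586
```

>>> {"op": "play_rows", "data": {
  "motion": "0 0 -0.4 0 0 0 5.2; 0 0 -0.3 0 0 0 5.2; 0 0 0 0 0 0 5.2; 0 0 0 0 0 0 5.2"
}}

```text
time: 23.8
tool_pos: [0.6362, -0.112, 0.0966]
ee_rot: [0.999, -0.036, -0.0, -0.0]
ft_force: [-0.2, -0.5, -6.4]
width: 0.0584
```

```bash
python3 look.py k1 120 180 120 140 290 90 100 110
```

```text
23.9 [ 0.63640726 -0.11199986  0.09681122] 0.05869343149245211
```

View pics/k1.png

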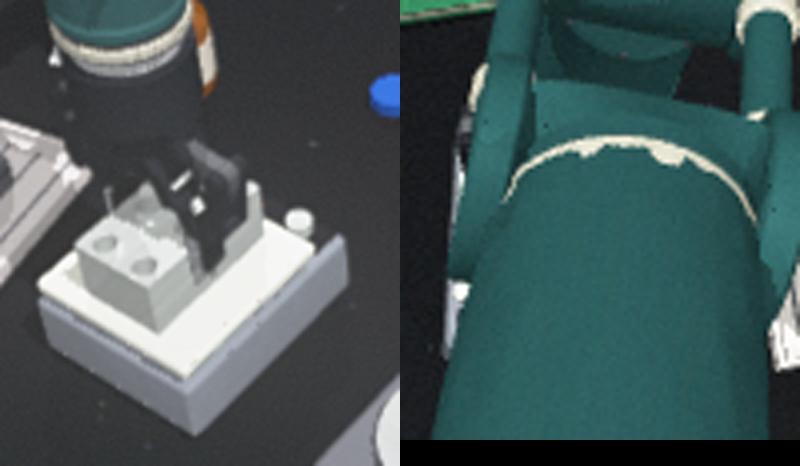

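The block is a few mm above the plate, squared to its edges. Finish lowering.

>>> {"op": "play_rows", "data": {
  "motion": "-0.1 0 -0.1 0 0 0 5.2; 0 0 -0.1 0 0 0 5.2; 0 0 0 0 0 0 5.2; 0 0 0 0 0 0 5.2"
}}

```text
time: 24.3
tool_pos: [0.6353, -0.112, 0.0952]
ee_rot: [0.999, -0.036, 0.0, 0.0]
ft_force: [-2.6, 0.2, -2.0]
width: 0.0585
```

Contact is starting (load −6 → −2 N).

>>> {"op": "play_rows", "data": {
  "motion": "0 0 -0.1 0 0 0 5.2; 0 0 0 0 0 0 5.2; 0 0 0 0 0 0 5.2"
}}

```text
time: 24.6
tool_pos: [0.6353, -0.112, 0.0952]
ee_rot: [0.999, -0.036, 0.0, 0.0]
ft_force: [-4.8, -0.4, 3.7]
width: 0.0587
```

>>> {"op": "play_rows", "data": {
  "motion": "0 0 0 0 0 0 6.2; 0 0 0 0 0 0 7; 0 0 0 0 0 0 8; 0 0 0 0 0 0 8; 0 0 1 0 0 0 8; 0 0 3 0 0 0 8; 0 0 4 0 0 0 8; 0 0 4 0 0 0 8"
}}

```text
time: 25.4
tool_pos: [0.635, -0.1119, 0.2151]
ee_rot: [0.999, -0.036, -0.0, -0.0]
ft_force: [0.8, -0.3, 0.6]
width: 0.0799
```

>>> {"op": "play_rows", "data": {
  "motion": "-3 3.5 1 0 0 0 8; -3 3.5 1 0 0 0 8; -3 3.5 0 0 0 0 8; -3 3.5 0 0 0 0 8; -2 4.5 0 0 0 0 8; -1 4.5 0 0 0 0 8; 0 4.8 0 0 0 0 8; 0 4.8 0 0 0 0 8"
}}

```text
time: 26.2
tool_pos: [0.485, 0.2158, 0.2352]
ee_rot: [0.999, -0.036, 0.001, -0.0]
ft_force: [-0.4, -0.1, 0.3]
width: 0.0796
```

>>> {"op": "play_rows", "data": {
  "motion": "0 4.8 0 0 0 0 8; 0 4.8 0 0 0 0 8; 0 4.8 0 0 0 0 8; 0 4.8 0 0 0 0 8; 0 0 0 0 0 0 8"
}}

```text
time: 26.7
tool_pos: [0.4847, 0.4116, 0.2343]
ee_rot: [0.999, -0.034, 0.0, -0.002]
ft_force: [0.7, -0.3, 0.1]
width: 0.0797
```

```bash
python3 look.py e1 30 160 390 260 120 100 320 150; cat > m7.py <<'E'
from h import *
F=np.load("e1.npy",allow_pickle=True).item()
for cs in(("scene",),("top",),("scene","top")):
  print("block",cs,fit(F,rect(.1,.06),.115,[.635,-.112,-.07],0,True,cs,norm=rnorm(),spread=.005,d=.003))
  print("card",cs,fit(F,rect(.06,.034),.032,[.633,-.322,.12],1,True,cs,norm=rnorm(),spread=.003,d=.003))
  print("dish",cs,fit(F,circ(.062),.054,[.636,.324],0,False,cs,d=.002,spread=.003))
  print("cap",cs,fit(F,circ(.025),.096,[.638,.100],-1,False,cs,d=.003,spread=.003))
E
python3 m7.py
```

```text
26.8 [0.48500194 0.40699217 0.23398529] 0.07982208531985946
block ('scene',) (array([ 0.63314811, -0.11075103, -0.07969485]), np.float64(0.8886072635650635))
card ('scene',) (array([ 0.63334032, -0.32222543,  0.11597029]), np.float64(0.8750041723251343))
dish ('scene',) (array([0.6493228 , 0.34187652]), np.float64(0.44621193408966064))
cap ('scene',) (array([0.64256112, 0.10428974]), np.float64(0.9174126386642456))
block ('top',) (array([ 0.6334453 , -0.11306783, -0.070231  ]), np.float64(0.7277080416679382))
card ('top',) (array([ 0.63397474, -0.32351867,  0.12037656]), np.float64(0.9339204430580139))
dish ('top',) (array([0.63922842, 0.32442098]), np.float64(0.4647870659828186))
cap ('top',) (array([0.63744915, 0.10086108]), np.float64(0.9942305088043213))
block ('scene', 'top') (array([ 0.63313774, -0.11246958, -0.07374869]), np.float64(0.7895475625991821))
card ('scene', 'top') (array([ 0.63361959, -0.32269427,  0.1179474 ]), np.float64(0.8989739418029785))
dish ('scene', 'top') (array([0.63723089, 0.32476121]), np.float64(0.4166354238986969))
cap ('scene', 'top') (array([0.64092898, 0.10321108]), np.float64(0.8852018117904663))
```

View pics/e1.png

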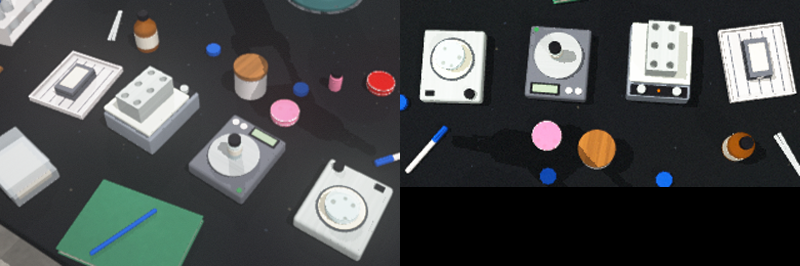

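All four parts are on their stations, the bottle and jar have not moved, and the arm is clear. Sign off.

```bash
python3 -c "
from workcell import env
print(env.sign_off())"
```

```text
the job is handed in; nothing more can be done
None
```

I took the stack apart in the order asked, and the job is handed in at about 27 s. The vial and dish stayed upright in every picture, the look-alikes, bottle and jar were left alone, and the arm ended clear of everything.

Last checks, from fits in both cameras after the final move:

| Thing | Distance from the middle of its station | Angle off | Notes |
|---|---|---|---|
| Tube block | about 1.5 mm | about 0.2° | on the hotplate top |
| Slide box | about 3.5 mm | about 0.3° | in the tray, fitted by its card |
| Dish | about 3 mm | – | weak fit, see below |
| Vial | about 2 mm | – | top view only, see below |

- **Vial:** the two cameras disagreed. The scene view put it about 7 mm off, but I trust the top view, because the cap's dark side biases the scene fit.
- **Dish:** the outline fits were weak because it is clear glass on a bright window. The final scene-only fit was plainly wrong, about 2.4 cm off, but the pictures show the dish well within the window ring.
- **Slide box:** the lid-edge fits disagreed by about 1 cm, so I used the card fit, where the two cameras agreed to about 1.5 mm.

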